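# Switch off a bank of worktop sockets in one finger sweep

### The job

Before leaving the kitchen, switch off the three toggles that stand close together in a row on the white socket block, by dragging a finger along the row in one stroke so that they fold well down one after another, first toggle_1 (the end of the row farthest from the single toggle), then the middle one, then the third, without lifting the finger high in between. Leave the single fourth toggle, set apart beyond the wide gap at the other end of the block, standing on: it feeds the fridge.

Things in the scene. Friction and masses are not known exactly. Their poses are not given: they have to be found in the camera images.
- toggle_1 (a point): First of the row of three: black paddle 24 mm wide (across the row), 7 thick, 34 tall above its hinge. Point: centre of its top edge; z runs up the paddle, x across the row. On: upright, point 65 mm above the worktop. Off: folded over 37 degrees (at most 72: highest edge then 45 mm up) along the row towards toggle_3 (its +y). All four fold only this way; 1 to 2 N at the top moves one, it stays where left.
- toggle_2 (a point): Middle paddle of the row, 50 mm past toggle_1, same shape, same point and axes. The row crosses from the robot's right (toggle_1) to its left, turned by up to about 21 degrees. A fingertip 52 mm above the worktop (48 to 57 will do) catches a standing paddle and passes over a folded one.
- toggle_3 (a point): Last paddle of the row, 50 mm past toggle_2, same shape, same point and axes; folded, it reaches 35 mm into the gap beyond. The paddles stand on a fixed white socket block, 110 x 290 mm, 28 mm high, nearly flat on top; it reaches 45 mm beyond the first and the single paddle, 25 mm from their line towards the robot and 85 mm away from it, where its flush sockets are.
- toggle_fridge (a point): The single paddle, alone beyond the wide gap, 100 mm past toggle_3 on the same straight line; same shape, same point and axes. It feeds the fridge and must stay upright (on).

How it is judged:
On the way, in this order (a step that is already met when the one before it is completed fails the run):
1. the first toggle of the row is folded off (angle between toggle_1's own z axis and vertical above 0.65 rad), for 0.1 s.
2. then the middle toggle is folded off (angle between toggle_2's own z axis and vertical above 0.65 rad), for 0.1 s.
3. then the third toggle is folded off (angle between toggle_3's own z axis and vertical above 0.65 rad), for 0.1 s.
At the end, for the whole second after the job is handed in: All three toggles of the row are folded off (more than 0.65 rad from upright) and the single fridge toggle still stands on (less than 0.2 rad from upright) (angle between each of toggle_1, toggle_2, toggle_3's own z axis and vertical above 0.65 rad and angle between toggle_fridge's own z axis and vertical below 0.2 rad); the robot touches nothing.
It fails at once if the single fridge toggle is pushed over (more than 0.35 rad from upright) (angle between toggle_fridge's own z axis and vertical above 0.35 rad).
It fails at once if the sweep is broken off: with the first toggle off and the third still on, the grasp point between the fingers is lifted more than 160 mm above the worktop (angle between toggle_1's own z axis and vertical above 0.65 rad and not (angle between toggle_3's own z axis and vertical above 0.65 rad) and height (world z) of the grasp point above 0.16 m).
It also fails if it takes over 29 s, if anything falls off the work surface, if the arm or the gripper's body presses on something with over 40 N, if the wrist force passes 120 N, or if a joint passes its speed limit or range.

### The arm

A 6-joint arm with a two-finger parallel gripper is mounted at the origin on a cart in front of the work surface, level with it; the furniture and walls round the work are solid. World frame = base frame: x ahead of the robot, y to its left, z up, the work surface at z = 0. Lengths are in m, angles in rad, forces in N, time in s.
With the tool pointing down it reaches from about 0.325 to 0.775 m from the base axis. Payload 5.5 kg.
Tool frame: the origin (TCP) lies midway between the tips of the shut fingers; the grasp point (between the pads) lies 19 mm behind it; z points along the fingers, y is the line along which they close (so a half turn about z gives the same grasp; the last joint's range is limited). The gripper opens to 85 mm and grips with 20 to 120 N. Pads are 22 mm wide; open, the fingers measure 114 mm over their backs; the gripper's body (76 mm by 85 mm) begins 54 mm behind the grasp point. The pads swing forward as they close: fully open they stand 13 mm farther back than shut.
Start: joints at [1.043, 0.091, 1.231, -0, 1.82, -0.057], TCP at [0.272, 0.535, 0.231] pointing down, gripper open.
Joint ranges: [-2.87, 2.87], [-0.86, 2.18], [0.17, 2.46], [-1.51, 4.65], [0.06, 2.69], [-2.65, 2.65]. Speed limits (rad/s): [2.57, 2.57, 3.01, 3.14, 3.14, 3.14].

### API

Orientations are given as a unit quaternion [w, x, y, z].
In Python, from bench import bot gives the robot as it stands.
- The arm moves only by the tool move_arm, never from a script. Its argument "plan" is a list of rows, each a list of 3 entries, a list of its own where there are three numbers: the opening, from 0 (shut) to 1 (fully open), then the shift along the tool's x, y, z in mm, then the turn about the tool's z in degrees. A call has exactly 10 rows; each row shifts and turns the commanded pose from where the row before left it, along the tool's axes as they then stand; what a row does not reach is not made up. A row lasts 1/12 s, in which the tool goes at most 41.7 mm and 7.16 degrees, less where a joint would pass 70% of its speed; a pose out of reach is approached as far as the arm can. A call is refused whole if a number of a shift passes 41.7 or a number of a turn 7.16, either way. A call with a gripper value outside its range is refused whole. The fingers move at their own pace and stop on an object; the grip force is fixed at half the most. Time passes only in rows, so rows that do not move let the fingers close, or fill a call up. It gives the time, the measured TCP pose, the force, the opening and the grip force at its end, in the units of the state.
- bot.state(): the state, without advancing time (a new reading comes with each control period).
- bot.grab_frame(name): name is "side" or "top" or "wrist"; returns (picture, depth): 400x640x3 uint8, red, green, blue; 400x640 float32, m along the optical axis (not along the pixel's ray), 0 where there is no reading.
- bot.calibration(name): a dict with "fx", "fy", "cx", "cy" (pixels), "extrinsics" (4x4, takes a point from world to camera coordinates). Camera axes: x right, y down, z forward; pixel columns grow to the right and rows downward; lengths in m; the calibration is good to about 2 mm. A picture is of the moment at which its call begins: read the wrist's pose just before it. calibration takes no time and is no camera call; for the wrist camera it gives the pose at the moment of the call.
- bot.close_job(): hands the job in; it is judged then, once.
The state is a dict: "t": time; "joint_pos": joint angles; "joint_velocities": joint speeds; "tau": joint torques, N m; "eef_pos": TCP position; "orientation": TCP orientation; "force": force on the tool from outside, world axes, zero at the start; "wrist_torque": the same for the moment, N m; "grip_width": finger opening in m; "finger_force": force on a finger pad.
Only numpy, scipy, OpenCV 4.12 (cv2) and the standard library are available. Lean on these libraries where they do the work, as an engineer would, in place of code of your own. Each camera call takes 0.05 s, during which the arm holds its last target. There are 200 camera calls.

## Working session

There is one attempt and no reset: what is moved stays moved. The work goes in short steps, Python scripts to look and compute and a tool call to move; the robot and the scene stay as the last step left them, time stands still between calls to the robot, and variables do not carry over. Pictures are saved under pics/ and viewed, at most 10 in all, crops included, and the job is handed in when it is done.

Besides the shell and the picture viewer there is one more tool, called after ">>>" in YAML: its name, and indented under it one key for each argument. move_arm: Moves the arm, as the interface text tells. Its arguments: {"type":"object","properties":{"plan":{"type":"array"}},"required":["plan"]}

```bash
mkdir -p pics; python3 - <<'E'
from bench import bot
import cv2,numpy as np
s=bot.state();print(s['t'],s['eef_pos'],s['orientation'],s['grip_width'])
for n in('top','side'):
    p,d=bot.grab_frame(n);cv2.imwrite(f'pics/{n}.png',p[:,:,::-1]);np.save(f'pics/{n}_d.npy',d)
    c=bot.calibration(n);np.savez(f'pics/{n}_c.npz',**c);print(n,c)
E
```

```text
0.0 [0.27202071 0.53445824 0.23011697] [-2.82586990e-04  2.33230863e-01  9.72420876e-01 -9.61765411e-04] 0.08547523422117172
top {'fx': 418.95957252736565, 'fy': 418.95957252736565, 'cx': 318.72060829065435, 'cy': 199.30070654396994, 'extrinsics': array([[ 0.02845257, -0.9993468 , -0.02228061,  0.04707989],
       [-0.99843787, -0.02734032, -0.04872701,  0.45782878],
       [ 0.04808602,  0.02363221, -0.99856359,  0.91678693],
       [ 0.        ,  0.        ,  0.        ,  1.        ]])}
side {'fx': 465.3706564902719, 'fy': 465.3706564902719, 'cx': 328.094649942868, 'cy': 199.55080564685835, 'extrinsics': array([[ 0.57171214, -0.82041527, -0.00800103, -0.22623133],
       [-0.64968518, -0.44673908, -0.6150881 ,  0.38284656],
       [ 0.50105329,  0.35685148, -0.78841779,  0.7351064 ],
       [ 0.        ,  0.        ,  0.        ,  1.        ]])}
```

View pics/top.png

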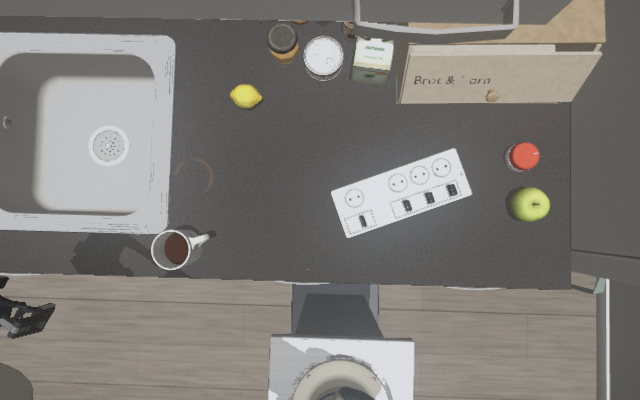

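The top view shows the white block at px (332-472, 150-237), with paddles near (452,189), (430,198), (407,205) and the fridge toggle near (362,221).

```bash
python3 - <<'E'
import cv2
a=cv2.imread('pics/top.png')[145:245,325:480];cv2.imwrite('pics/topc.png',cv2.resize(a,None,fx=5,fy=5,interpolation=cv2.INTER_CUBIC))
E
```

```text
(no output)
```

View pics/topc.png

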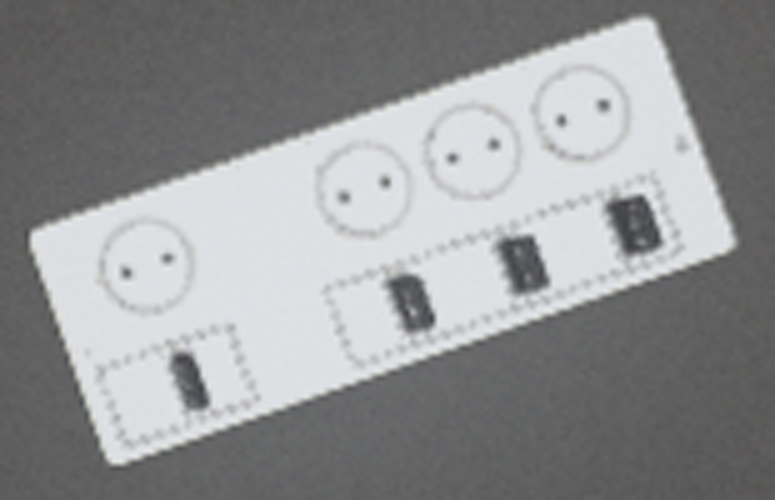

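View pics/side.png

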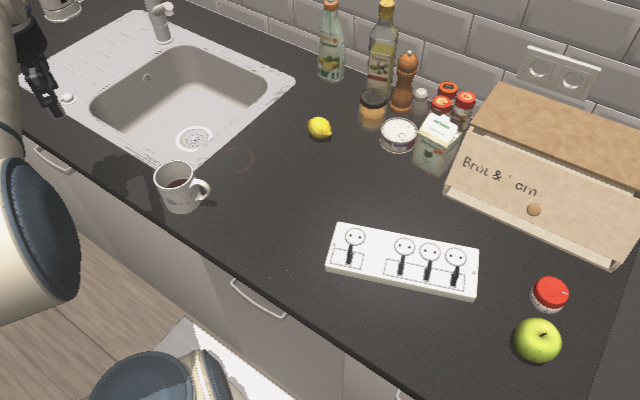

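```bash
cat > h.py <<'E'
import numpy as np
def w(n,u,v,z):
    c=np.load(f'pics/{n}_c.npz');E=c['extrinsics'];R=E[:3,:3];o=-R.T@E[:3,3]
    r=R.T@np.array([(u-c['cx'])/c['fx'],(v-c['cy'])/c['fy'],1]);return o+r*(z-o[2])/r[2]
E
python3 - <<'E'
from h import *
f=lambda u,v,z:w('top',325+u/5-.4,145+v/5-.4,z)
C=[f(u,v,.028)[:2] for u,v in((32,228),(655,12),(738,245),(112,468))]
C=np.array(C);print(C.round(4),np.linalg.norm(C-np.roll(C,-1,0),axis=1))
d=(C[0]-C[1])+(C[3]-C[2]);d/=np.linalg.norm(d);n=np.array([d[1],-d[0]]) 
print('dir',d,'yaw from +y deg',np.degrees(np.arctan2(-d[0],d[1])),'away',n)
m=C.mean(0)
for s in(-.1,-.05,0,.1):print('block',m+d*s-n*.03)
for u,v in((637,222),(522,265),(406,306),(184,382)):print('top',f(u,v,.065).round(4))
for u,v in((455,262),(428,258),(401,256),(350,243)):print('side',w('side',u,v,.065).round(4))
D=np.load('pics/top_d.npy');print('block depth z check')
c=np.load('pics/top_c.npz');E=c['extrinsics']
for u,v in((390,200),(385,212),(452,189),(300,180)):
    z=D[v,u];p=np.array([(u-c['cx'])/c['fx'],(v-c['cy'])/c['fy'],1])*z;print(E[:3,:3].T@(p-E[:3,3]))
import cv2
a=cv2.imread('pics/side.png')[215:305,320:490];cv2.imwrite('pics/sidec.png',cv2.resize(a,None,fx=4.5,fy=4.5,interpolation=cv2.INTER_CUBIC))
E
```

```text
[[ 0.4761  0.0333]
 [ 0.5775 -0.2349]
 [ 0.477  -0.2718]
 [ 0.373  -0.0041]] [0.28672404 0.1071135  0.28716115 0.10971724]
dir [-0.35788087  0.93376725] yaw from +y deg 20.970109899608474 away [0.93376725 0.35788087]
block [ 0.48366948 -0.2235075 ]
block [ 0.46577544 -0.17681913]
block [ 0.4478814  -0.13013077]
block [ 0.41209331 -0.03675405]
top [ 0.4828 -0.2175  0.065 ]
top [ 0.4636 -0.1703  0.065 ]
top [ 0.4452 -0.1227  0.065 ]
top [ 0.4111 -0.0314  0.065 ]
side [ 0.498  -0.2142  0.065 ]
side [ 0.4775 -0.1694  0.065 ]
side [ 0.4528 -0.1261  0.065 ]
side [ 0.4229 -0.0324  0.065 ]
block depth z check
[ 0.45840516 -0.09555353  0.02526367]
[ 0.43192096 -0.08471651  0.02928934]
[ 0.48332256 -0.21957577  0.05798215]
[0.49913253 0.1034245  0.00106932]
```

View pics/sidec.png

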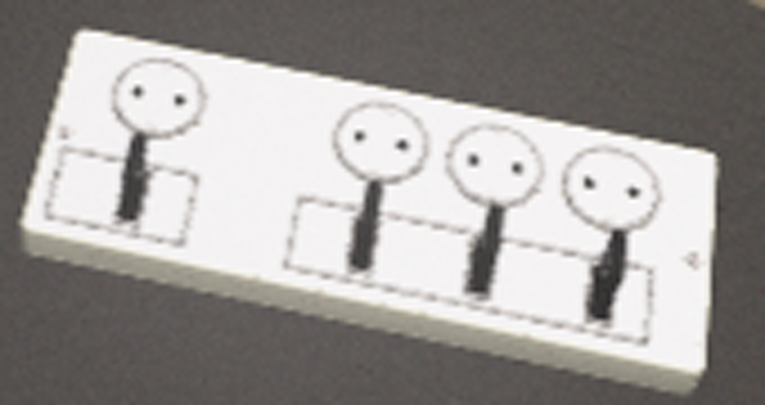

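>>> move_arm:
  plan:
    - [0, [0, 0, 0], 7]
    - [0, [0, 0, 0], 7]
    - [0, [0, 0, 0], 7]
    - [0, [0, 0, 0], 7]
    - [0, [0, 0, 0], 7]
    - [0, [0, 0, 0], 7]
    - [0, [-40, -3.5, 0], 0]
    - [0, [-40, -3.5, 0], 0]
    - [0, [-40, -3.5, 0], 0]
    - [0, [-40, -3.5, 0], 0]

```text
t: 0.93
eef_pos: [0.3164, 0.3788, 0.2304]
orientation: [-0.0, 0.566, 0.825, -0.001]
force: [0.9, 0.9, 0.1]
grip_width: -0.0003
finger_force: 0.0
```

>>> move_arm:
  plan:
    - [0, [-40, -3.5, 0], 0]
    - [0, [-40, -3.5, 0], 0]
    - [0, [-40, -3.5, 0], 0]
    - [0, [-40, -3.5, 0], 0]
    - [0, [-40, -3.5, 0], 0]
    - [0, [-40, -3.5, 0], 0]
    - [0, [-40, -3.5, 0], 0]
    - [0, [-40, -3.5, 0], 0]
    - [0, [-40, -3.5, 0], 0]
    - [0, [-40, -3.5, 0], 0]

```text
t: 1.77
eef_pos: [0.4272, -0.0076, 0.2311]
orientation: [0.0, 0.566, 0.824, 0.0]
force: [1.6, -0.2, -0.6]
grip_width: 0.0002
finger_force: 0.0
```

>>> move_arm:
  plan:
    - [0, [-40, -3.5, 0], 0]
    - [0, [-40, -3.5, 0], 0]
    - [0, [-40, -3.5, 0], 0]
    - [0, [-40, -3.5, 0], 0]
    - [0, [-40, -3.5, 0], 0]
    - [0, [-40, -3.5, 0], 0]
    - [0, [-40, -3.5, 0], 0]
    - [0, [0, 0, 0], 0]
    - [0, [0, 0, 0], 0]
    - [0, [0, 0, 0], 0]

```text
t: 2.6
eef_pos: [0.5047, -0.2755, 0.2306]
orientation: [-0.001, 0.566, 0.824, 0.0]
force: [1.5, -0.2, -0.3]
grip_width: -0.0001
finger_force: 0.0
```

```bash
python3 - <<'E'
from bench import bot
import cv2,numpy as np
np.savez('pics/wrist_c.npz',**bot.calibration('wrist'))
p,d=bot.grab_frame('wrist');cv2.imwrite('pics/wrist.png',p[:,:,::-1]);np.save('pics/wrist_d.npy',d)
E
```

```text
(no output)
```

View pics/wrist.png

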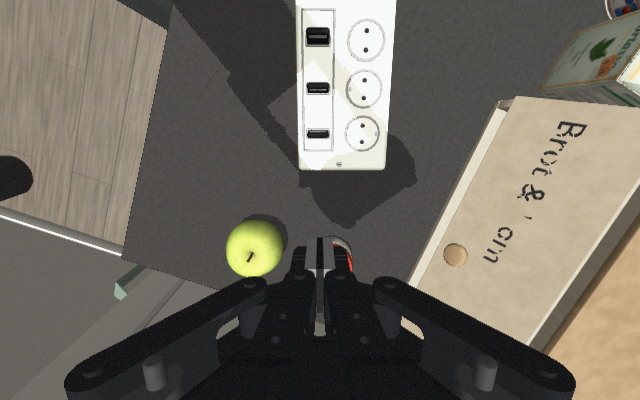

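Wrist view: toggles 1-3 are at (318,131), (318,86) and (318,33), nearly in line with the fingers at column 320. The apple (254,248) and jar (340,250) are nearby, so I'll check their clearance.

```bash
python3 - <<'E'
from h import *
for u,v in((318,129.5),(318,84),(318,29)):print(w('wrist',u,v,.065).round(4))
print('apple',w('top',530,204,.05),'r',w('top',550,204,.05),w('top',510,204,.05),'jar',w('top',525,156,.06),w('top',507,158,.04),w('top',524,173,.03))
D=np.load('pics/top_d.npy');c=np.load('pics/top_c.npz');E=c['extrinsics']
for u,v in((530,204),(526,156)):
    z=D[v,u];p=np.array([(u-c['cx'])/c['fx'],(v-c['cy'])/c['fy'],1])*z;print(E[:3,:3].T@(p-E[:3,3]))
E
```

```text
[ 0.4806 -0.2193  0.065 ]
[ 0.4643 -0.1769  0.065 ]
[ 0.4464 -0.1302  0.065 ]
apple [ 0.45676257 -0.38493123  0.05      ] r [ 0.4579088  -0.42641075  0.05      ] [ 0.45561393 -0.34336429  0.05      ] jar [ 0.55629733 -0.3694333   0.06      ] [ 0.55433245 -0.3406743   0.04      ] [ 0.52430181 -0.38138072  0.03      ]
[ 0.45617208 -0.37939178  0.06164439]
[ 0.55967063 -0.38089876  0.03982117]
```

>>> move_arm:
  plan:
    - [0, [0, -0.2, 30], 0]
    - [0, [0, -0.2, 30], 0]
    - [0, [0, -0.2, 30], 0]
    - [0, [0, -0.2, 30], 0]
    - [0, [0, -0.2, 30], 0]
    - [0, [0, 0, 20], 0]
    - [0, [0, 0, 8.6], 0]
    - [0, [0, 0, 0], 0]
    - [0, [0, 0, 0], 0]
    - [0, [0, 0, 0], 0]

```text
t: 3.48
eef_pos: [0.5052, -0.2763, 0.0554]
orientation: [0.002, 0.566, 0.824, 0.0]
force: [-0.1, -0.4, 0.3]
grip_width: -0.0003
finger_force: 0.0
```

>>> move_arm:
  plan:
    - [0, [0, 0, 3.5], 0]
    - [0, [0, 0, 0], 0]
    - [0, [10, 0, 0], 0]
    - [0, [10, 0, 0], 0]
    - [0, [10, 0, 0], 0]
    - [0, [10, 0, 0], 0]
    - [0, [10, 0, 0], 0]
    - [0, [10, 0, 0], 0]
    - [0, [10, 0, 0], 0]
    - [0, [10, 0, 0], 0]

```text
t: 4.32
eef_pos: [0.4749, -0.2003, 0.0494]
orientation: [0.0, 0.566, 0.824, 0.0]
force: [0.3, 0.3, -1.3]
grip_width: 0.0004
finger_force: 0.0
```

>>> move_arm:
  plan:
    - [0, [8, 0, -1], 0]
    - [0, [8, 0, 0], 0]
    - [0, [8, 0, 0], 0]
    - [0, [8, 0, 0], 0]
    - [0, [8, 0, 0], 0]
    - [0, [8, 0, 0], 0]
    - [0, [8, 0, 0], 0]
    - [0, [8, 0, 0], 0]
    - [0, [0, 0, 0], 0]
    - [0, [0, 0, 0], 0]

```text
t: 5.15
eef_pos: [0.4522, -0.1411, 0.0501]
orientation: [-0.0, 0.566, 0.824, 0.0]
force: [-0.0, -0.9, 0.4]
grip_width: 0.0004
finger_force: 0.0
```

```bash
python3 - <<'E'
from bench import bot
import cv2,numpy as np
p,d=bot.grab_frame('side');a=p[200:310,300:490,::-1];q,d=bot.grab_frame('top');b=q[145:255,310:500,::-1]
cv2.imwrite('pics/mid.png',cv2.resize(np.vstack([a,b]),None,fx=2.7,fy=2.7,interpolation=cv2.INTER_CUBIC))
s=bot.state();print(s['eef_pos'],s['force'])
E
```

```text
[ 0.45227251 -0.14159591  0.05004621] [-0.2425279   0.78024532 -0.032581  ]
```

View pics/mid.png

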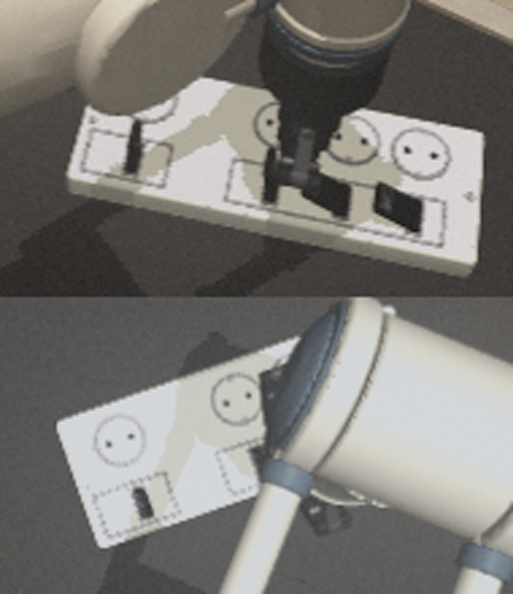

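The image shows toggle_1 (400,208) and toggle_2 (330,195) folded. toggle_3 (268,175) still stands just ahead of the finger, and the fridge toggle (133,148) is upright. Next I finish the stroke about 48 mm on, stop, then lift straight up.

>>> move_arm:
  plan:
    - [0, [8, 0, 0], 0]
    - [0, [8, 0, 0], 0]
    - [0, [8, 0, 0], 0]
    - [0, [8, 0, 0], 0]
    - [0, [8, 0, 0], 0]
    - [0, [8, 0, 0], 0]
    - [0, [0, 0, 0], 0]
    - [0, [0, 0, 0], 0]
    - [0, [0, 0, 0], 0]
    - [0, [0, 0, 0], 0]

```text
t: 6.08
eef_pos: [0.4352, -0.097, 0.0502]
orientation: [0.0, 0.566, 0.824, -0.0]
force: [-0.2, 0.1, -0.1]
grip_width: -0.0001
finger_force: 0.0
```

>>> move_arm:
  plan:
    - [0, [0, 0, -10], 0]
    - [0, [0, 0, -20], 0]
    - [0, [0, 0, -30], 0]
    - [0, [0, 0, -30], 0]
    - [0, [0, 0, -30], 0]
    - [0, [0, 0, -30], 0]
    - [0, [0, 0, 0], 0]
    - [0, [0, 0, 0], 0]
    - [0, [0, 0, 0], 0]
    - [0, [0, 0, 0], 0]

```text
t: 6.92
eef_pos: [0.4346, -0.0968, 0.1988]
orientation: [-0.001, 0.566, 0.824, -0.0]
force: [0.4, -0.7, 0.6]
grip_width: 0.0002
finger_force: 0.0
```

```bash
python3 - <<'E'
from bench import bot
import cv2,numpy as np
p,d=bot.grab_frame('side');a=p[200:310,300:490,::-1];q,d=bot.grab_frame('wrist')
cv2.imwrite('pics/end.png',np.vstack([cv2.resize(a,(480,278),interpolation=cv2.INTER_CUBIC),cv2.resize(q[:,:,::-1],(480,300))]))
s=bot.state();print(s['eef_pos'],s['force'])
E
```

```text
[ 0.43454691 -0.096761    0.19864041] [-0.54053232  0.47780149  0.24062287]
```

View pics/end.png

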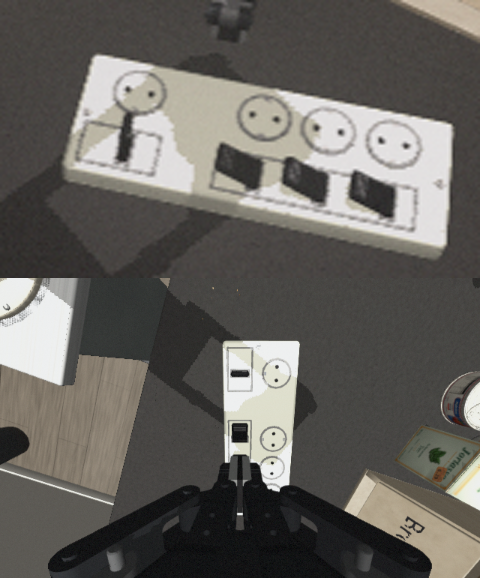

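All three row toggles (375,193), (306,180), (240,166) are equally folded, the fridge toggle (125,137) is upright, and the finger is clear.

```bash
python3 -c "
from bench import bot
print(bot.close_job())"
```

```text
the job is handed in; nothing more can be done
None
```

Toggles 1 to 3 were folded off in order in one sweep (paused briefly twice, never lifted), the fridge toggle still stands on, the arm is clear, and the job is handed in (no verdict was returned).

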